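# Unlock the tile-checking tray and run it out

## Task

Free the tray that carries the black glazed square: pull the sprung wooden peg straight out of its leaning brass bayonet socket to its stop, turn it clockwise as far as it goes and let go, so that it stays parked out by itself. Then slide the tray by its brass post all the way to its far stop, out from under the gauge arm, with the black square still lying flat in it. Leave the other tiles and tools on the bench where they are, and end with the gripper off everything.

Things in the scene. Friction and masses are not known exactly. Their poses are not given: they have to be found in the camera images.
- jig: Green checking jig fixed to the bench: base plate 12 mm thick spanning x -100..125, y -150..150 mm in its frame; origin on the bench, z up, +y the way the tray runs out (away from the robot). Its -x faces the robot's left; there stands the peg, which points up along (-0.574, 0, 0.819) in this frame. Two green cheeks flank the socket, 59 mm over their outsides, tops at z 70.
- peg_grip (a point): Centre of the wooden peg handle, on the peg's axis, 37 mm outside the socket's mouth when home; moves and turns with the peg. Its z points outwards along the peg (35 degrees from vertical, to the robot's left). Handle: rounded block 30 mm along this point's x, 18 mm thick along its y (grip these flats), 50 mm long along z; 12 mm of stem between handle and mouth.
- peg_pull (a joint): How far the sprung peg is pulled out along its leaning axis: 0 home, 0.026 m at its stop. The spring draws it back with 5.4 N at 0 and 10 N at the stop. Below 0.020 its 26 mm cross pin sits in the socket's slot and it cannot turn; beyond about 0.015 its steel nose is clear of the tray. Turned and let go, it rests with the pin on the rim at 0.020.
- peg_turn (a joint): Turn of the peg about its axis, positive clockwise as seen from the handle's end looking into the socket: 0 in the slot, 1.05 rad (60 degrees) at its end stop. It can turn only while pulled out beyond 0.020 m. Light friction, 0.02 N m.
- tray (a joint): How far the tray has run out along the jig's +y: 0 stowed and locked by the peg's nose, 0.12 m at its far stop (a small brass bar at the end of the rails). Stays where it is left; friction about 2.5 N.
- tray_post (a point): Grip point on the upright round brass post at the tray's +y end: 16 mm diameter, from 32 to 84 mm above the bench, this point on its axis 70 mm above the bench. Moves with the tray; axes as the jig's (y: the way the tray runs out). Stowed it is at (45, 5, 70) mm in the jig's frame.
- tray_seat (a point): Centre of the upper face of the wooden tray's floor, 28 mm above the bench; the tray is 110 (x) x 120 (y) mm outside, 5 mm walls whose tops are 8 mm above the floor. Axes as the jig's; moves with the tray.
- black_square: Loose black glazed square tile, 50 x 50 x 10 mm, lying in the tray. Origin at the centre of its underside.
- octagon_a: Ivory octagonal tile, 56 mm across the corners, 9 mm thick, loose on the jig's plate. Origin under its centre. Leave alone.
- octagon_b: Ivory octagonal tile, 56 mm across the corners, 9 mm thick, on the bench. Origin under its centre. Leave alone.
- green_square: Green glazed square tile, 50 x 50 x 10 mm, on the bench. Origin under its centre. Leave alone.
- hammer: Horn-handled tapping hammer, 220 mm long, lying along its own x axis. Leave alone.
- rule: Blue glazed clay rule with worn edges, 220 x 30 x 8 mm, long along its own x, lying beyond the jig. Origin under its centre. Leave alone.
- socket_mouth (a point): Centre of the mouth of the brass bayonet socket, at (-50, -70, 78) mm in the jig's frame. The socket is a 30 mm square brass block with a 7 mm slot across its mouth; it leans 35 degrees from vertical towards the robot's left. Axes of this point are those of the jig.
- gauge_arm (a point): Middle of the top of the fixed brass gauge arm, at (68, -70, 87) mm in the jig's frame: a bar 110 mm along x, 16 mm wide, 10 mm high, overhanging the stowed tray from a post at x 114 mm.
Things that resemble listed ones, but are neither listed nor needed, are in the scene too. Leave any purple look-alike of the black_square alone.

How it is judged:
On the way, in this order (a step that is already met when the one before it is completed fails the run):
1. the peg is pulled out to its stop (at least 23.5 of 26 mm), the tray not yet moved (value of joint peg_pull above 0.0235 m and value of joint tray below 0.01 m), for 0.1 s.
2. the peg is turned clockwise (over 0.8 rad), stays out (over 17 mm) and the fingers have let go, the tray not yet moved (value of joint peg_pull above 0.017 m and value of joint peg_turn above 0.8 rad and contact force between the fingers and jig below 0.5 N and value of joint tray below 0.01 m), for 0.3 s.
At the end, for the whole second after the job is handed in: The peg is parked: out more than 17 mm and turned more than 0.8 rad, untouched. The tray is out more than 112 of 120 mm and at rest. The black square lies flat (within 0.12 rad) on the tray's floor, inside its walls (value of joint peg_pull above 0.017 m and value of joint peg_turn above 0.8 rad and value of joint tray above 0.112 m and velocity of joint tray between -0.01 and 0.01 m/s and linear speed of black_square below 0.02 m/s and contact force between the fingers and jig below 0.5 N and x of black_square in the frame of tray_seat between -0.05 and 0.05 m and y of black_square in the frame of tray_seat between -0.055 and 0.055 m and z of black_square in the frame of tray_seat below 0.006 m and angle between black_square's own z axis and vertical below 0.12 rad).
It fails at once if an octagon, the green square, the hammer or the rule is shifted more than 20 mm (distance of any of octagon_a, octagon_b, green_square, hammer, rule from where it was at the start of the episode above 0.02 m).
It fails at once if the black square comes out of the tray (z of black_square in the frame of tray_seat above 0.03 m or z of black_square in the frame of tray_seat below -0.01 m).
It also fails if it takes over 48 s, if anything falls off the work surface, if the arm or the gripper's body presses on something with over 40 N, if the wrist force passes 120 N, or if a joint passes its speed limit or range.

## Robot

A 6-joint arm with a two-finger parallel gripper is mounted at the origin on the work surface. World frame = base frame: x ahead of the robot, y to its left, z up, the work surface at z = 0. Lengths are in m, angles in rad, forces in N, time in s.
With the tool pointing down it reaches from about 0.275 to 0.75 m from the base axis. Payload 10.2 kg.
Tool frame: the origin (TCP) lies at the very end of the fingers, on their centre line; the grasp point (between the pads) lies 19 mm behind it; z points along the fingers, y is the line along which they close (so a half turn about z gives the same grasp; the last joint's range is limited). The gripper opens to 85 mm and grips with 20 to 120 N. Pads are 22 mm wide; open, the fingers measure 114 mm over their backs; the gripper's body (76 mm by 85 mm) begins 54 mm behind the grasp point. The pads swing forward as they close: fully open they stand 13 mm farther back than shut.
Start: joints at [-1.472, 0.313, 1.498, -0, 1.331, -0.223], TCP at [0.166, -0.498, 0.231] pointing down, gripper open.
Joint ranges: [-2.94, 2.94], [-0.97, 2.17], [0.19, 2.56], [-1.23, 4.37], [0.02, 3.11], [-2.88, 2.88]. Speed limits (rad/s): [2.39, 2.39, 3.01, 3.14, 3.14, 3.14].

## Interface

Orientations are given as a unit quaternion [w, x, y, z].
In Python, from cell import observe, cams, r gives the robot as it stands.
- The arm moves only by the tool apply_moves, never from a script. Its argument "commands" is a list of rows, each a list of 7 numbers: the finger opening in m, from 0 to 0.0854, then the shift along the tool's x, y, z in m, then the turn, a rotation vector about the tool's x, y, z in degrees. In form: [[hand, dx, dy, dz, ax, ay, az], ...]. A call has 1 to 10 rows; each row shifts and turns the commanded pose from where the row before left it, along the tool's axes as they then stand; what a row does not reach is not made up. A row lasts 1/10 s, in which the tool goes at most 50 mm and 8.59 degrees, less where a joint would pass 70% of its speed; a pose out of reach is approached as far as the arm can. A call with a gripper value outside its range is refused whole. The fingers move at their own pace and stop on an object; "force" is the grip in N (left out, the last holds). Time passes only in rows, so rows that do not move let the fingers close. It gives the time, the measured TCP pose, the force, the opening and the grip force at its end, in the units of the state.
- observe(): the state, without advancing time (a new reading comes with each control period).
- cams.read_camera(name): name is "side" or "top"; returns a dict with "img" (420x560x3 uint8, red, green, blue), "fx", "fy", "cx", "cy" (pixels), "R" (3x3) and "t" (3): a world point X has camera coordinates R X + t. Camera axes: x right, y down, z forward; pixel columns grow to the right and rows downward; lengths in m; the calibration is good to about 2 mm. A picture is of the moment at which its call begins. There is no depth.
- r.finish_job(): hands the job in; it is judged then, once.
Trained networks look in the newest picture that a camera, given by its name, has taken for a name from the list of things; names that differ only in an ending like _2 or _b are one class to them, and where a whole thing is asked for, a point or a joint stands for the part that bears it (a point fixed in the world has none). Each returns a list of dicts, best first, with "conf" (0 to 1); they miss things now and then, are a little off and sometimes report something else, mostly with a low value. They report only what shows in the picture. A call takes as long as a camera call. They do not tell look-alikes from the thing itself.
- cams.boxes_of(thing, camera): "extent" ([left, top, width, height] in pixels, round what is visible of it).
The state is a dict: "time": time; "joints": joint angles; "qvel": joint speeds; "tau": joint torques, N m; "position": TCP position; "tool_rot": TCP orientation; "force": force on the tool from outside, world axes, zero at the start; "torque": the same for the moment, N m; "grip_width": finger opening in m; "gripper_force": force on a finger pad.
Only numpy, scipy, OpenCV 4.12 (cv2) and the standard library are available. Lean on these libraries where they do the work, as an engineer would, in place of code of your own. Each camera call takes 0.05 s, during which the arm holds its last target. There are 200 camera calls.

## Working session

There is one attempt and no reset: what is moved stays moved. The work goes in short steps, Python scripts to look and compute and a tool call to move; the robot and the scene stay as the last step left them, time stands still between calls to the robot, and variables do not carry over. Pictures are saved under pics/ and viewed, at most 10 in all, crops included, and the job is handed in when it is done.

Besides the shell and the picture viewer there is one more tool, called by a JSON object that holds its "method" and its "body", one argument or row to a line. apply_moves: Moves the arm, as the interface text tells. Its arguments: {"type":"object","properties":{"commands":{"type":"array"},"force":{"type":"number"}},"required":["commands"]}

```bash
mkdir -p pics; python3 - <<'E'
from cell import observe,cams,r
import cv2,numpy as np
for c in("side","top"):
    d=cams.read_camera(c); cv2.imwrite(f"pics/{c}0.png",d["img"][:,:,::-1])
    print(c,d["fx"],d["cx"],d["cy"],np.round(d["R"],3).tolist(),np.round(d["t"],3).tolist())
    for n in("jig","peg_grip","tray_post","black_square","gauge_arm","tray_seat","socket_mouth","rule","octagon_a"):
        try: print(n,[(np.round(b["extent"]).tolist(),round(b["conf"],2)) for b in cams.boxes_of(n,c)[:3]])
        except Exception as e: print(n,e)
print(observe())
E
```

```text
side 379.2911010530021 275.5647145633957 211.11538260457112 [[0.991, -0.136, -0.008], [-0.083, -0.561, -0.823], [0.107, 0.816, -0.568]] [-0.544, 0.111, 0.672]
jig [([199.0, 155.0, 172.0, 125.0], 0.68), ([209.0, 206.0, 86.0, 56.0], 0.59)]
peg_grip [([228.0, 155.0, 14.0, 43.0], 0.9)]
tray_post [([210.0, 204.0, 85.0, 57.0], 0.92)]
black_square [([229.0, 220.0, 26.0, 20.0], 0.75), ([176.0, 297.0, 40.0, 36.0], 0.69), ([152.0, 209.0, 30.0, 18.0], 0.68)]
gauge_arm [([199.0, 155.0, 174.0, 128.0], 0.79)]
tray_seat [([211.0, 204.0, 80.0, 58.0], 0.73)]
socket_mouth [([201.0, 157.0, 170.0, 126.0], 0.63)]
rule [([346.0, 188.0, 56.0, 61.0], 0.89)]
octagon_a [([255.0, 288.0, 34.0, 31.0], 0.92), ([299.0, 196.0, 27.0, 12.0], 0.74)]
top 483.57436177501603 275.72793055627807 208.2616516210181 [[-0.025, -0.999, 0.024], [-0.981, 0.02, -0.192], [0.192, -0.028, -0.981]] [0.02, 0.566, 0.861]
jig []
peg_grip [([197.0, 243.0, 41.0, 15.0], 0.85)]
tray_post [([236.0, 200.0, 73.0, 82.0], 0.74)]
black_square [([205.0, 320.0, 31.0, 27.0], 0.96), ([342.0, 276.0, 32.0, 37.0], 0.78), ([259.0, 239.0, 27.0, 26.0], 0.7)
[... 254 characters left out ...]
, 23.0, 25.0], 0.65)]
{'time': 1.0, 'joints': array([-1.47239243e+00,  3.12866466e-01,  1.49770766e+00,  7.49999879e-06,
        1.33098778e+00, -2.23392060e-01]), 'qvel': array([0.00077814, 0.00057919, 0.00033078, 0.00018598, 0.00051671,
       0.00017752]), 'tau': array([ 1.80052382e-03, -4.12169874e+01, -2.59889764e+01, -1.39129525e-04,
        5.30574962e-04, -2.90926903e-05]), 'position': array([ 0.16603696, -0.49805866,  0.23130846]), 'tool_rot': array([1.55709949e-05, 9.87083964e-01, 1.60203770e-01, 2.67546215e-06]), 'force': array([ 0.49812737, -0.16294961,  0.16716229]), 'torque': array([-0.00095746,  0.0209822 ,  0.00924366]), 'gripper_force': 0.0, 'grip_width': 0.0856664556958905}
```

```bash
python3 - <<'E'
import cv2,numpy as np
a=cv2.imread("pics/top0.png")[110:360,170:400]
cv2.imwrite("pics/topc.png",cv2.resize(a,None,fx=2.4,fy=2.4,interpolation=2)) if 0 else cv2.imwrite("pics/topc.png",cv2.resize(a,(552,600),interpolation=2))
a=cv2.imread("pics/side0.png")[140:340,140:410]
cv2.imwrite("pics/sidec.png",cv2.resize(a,(800,593),interpolation=2))
E
```

```text
(no output)
```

View pics/topc.png

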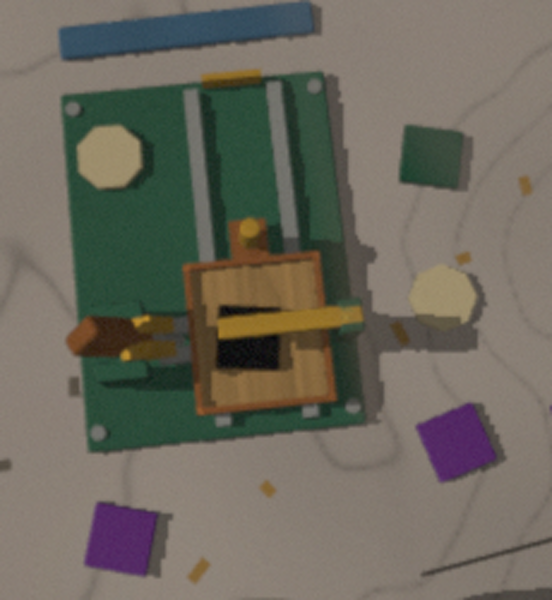

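View pics/sidec.png

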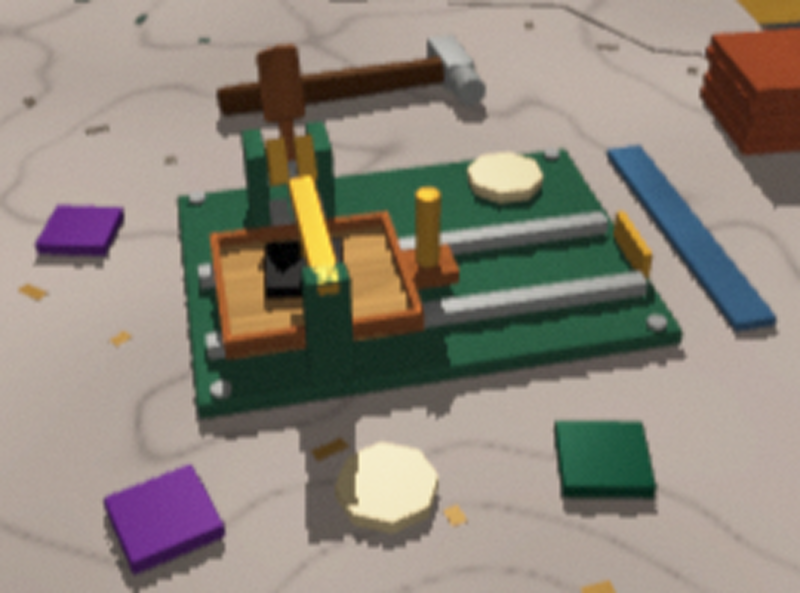

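The black square in the tray is at top crop (248,338), under the brass arm at x 218–360. The purple squares at (122,538) and (457,442) are look-alikes lying on the bench. The peg handle is at (98,336), leaning left, and the post is at (250,229). In the side view the peg handle is at (281,83), the post at (428,230), and the hammer lies beyond the peg. Next I fit the jig pose from both views.

```bash
cat > h.py <<'E'
import numpy as np
from scipy.spatial.transform import Rotation as Ro
from scipy.optimize import least_squares
P=np.array
def proj(d,X):
    c=X@P(d["R"]).T+P(d["t"]); return P([d["fx"]*c[:,0]/c[:,2]+d["cx"],d["fy"]*c[:,1]/c[:,2]+d["cy"]]).T
def quatR(q): return Ro.from_quat([q[1],q[2],q[3],q[0]])
E
python3 - <<'E'
from h import *
from cell import observe,cams,r
T=cams.read_camera("top");S=cams.read_camera("side")
J=P([[-100,150,12],[125,150,12],[125,-150,12],[-100,-150,12],[45,5,84],[13,-70,87],[-85.6,-70,128.8]])/1e3
tp=P([[62,96],[325,72],[366,422],[88,452],[250,229],[218,328],[80,338]])/2.4+[170,110]
sp=P([[178,197],[566,151],[680,330],[200,402],[428,190],[300,180],[279,50]])/(800/270)+[140,140]
def W(p): return Ro.from_euler("z",p[3]).apply(J)+p[:3]
def f(p): return np.r_[(proj(T,W(p))-tp).ravel(),(proj(S,W(p))-sp).ravel()]
s=least_squares(f,[.45,0,0,-1.57],loss="soft_l1")
print(s.x,np.degrees(s.x[3])+90);print(np.round(f(s.x).reshape(-1,2),1).tolist())
np.save("jig.npy",s.x)
# tri peg end & post independently
for i in(4,6):
    g=lambda X:np.r_[(proj(T,X[None])-tp[i:i+1]).ravel(),(proj(S,X[None])-sp[i:i+1]).ravel()]
    print(i,least_squares(g,W(s.x)[i]).x,W(s.x)[i])
E
```

```text
[ 0.55895166  0.05539943 -0.00288718 -1.48910019] 4.680843850198215
[[-1.1, -0.7], [-0.8, -1.0], [0.3, 0.4], [-0.2, 0.5], [-0.2, -0.6], [-0.1, 0.1], [-0.2, -0.9], [130.2, -16.3], [39.9, 61.4], [-163.0, 27.1], [-8.2, -69.1], [-0.2, 2.1], [-0.2, -0.1], [-1.3, 0.3]]
4 [0.56673289 0.01070673 0.08566156] [0.56760722 0.01095754 0.08111282]
6 [0.48242923 0.13478706 0.12619532] [0.48219972 0.13500156 0.12591282]
```

```bash
python3 - <<'E'
from h import *
from cell import observe,cams,r
T=cams.read_camera("top");S=cams.read_camera("side")
J=P([[-100,150,12],[125,150,12],[125,-150,12],[-100,-150,12],[45,5,84],[13,-70,87],[-85.6,-70,128.8]])/1e3
tp=P([[62,96],[325,72],[366,422],[88,452],[250,229],[218,328],[80,338]])/2.4+[170,110]
sp=P([[566,151],[680,330],[200,402],[178,197],[428,190],[300,180],[279,50]])/(800/270)+[140,140]
def W(p): return Ro.from_euler("z",p[3]).apply(J)+p[:3]
def f(p): return np.r_[(proj(T,W(p))-tp).ravel(),(proj(S,W(p))-sp).ravel()]
s=least_squares(f,[.45,0,0,-1.57],loss="soft_l1")
print(s.x,np.degrees(s.x[3])+90);print(np.round(f(s.x).reshape(-1,2),1).tolist())
np.save("jig.npy",s.x)
for i in(4,6):
    g=lambda X:np.r_[(proj(T,X[None])-tp[i:i+1]).ravel(),(proj(S,X[None])-sp[i:i+1]).ravel()]
    print(i,least_squares(g,W(s.x)[i]).x,W(s.x)[i])
Rj=Ro.from_euler("z",s.x[3]); a=P([-.574,0,.819]); z=Rj.apply(-a)
# peg handle y (flats) = jig y presumably; tool y along +-jig y
m=Rj.apply(P([-50,-70,78])/1e3)+s.x[:3]; g=m+Rj.apply(a)*.037
o=observe(); R0=quatR(o["tool_rot"])
print("grip pt",g,"axis",Rj.apply(a),"R0",R0.as_matrix().round(3).tolist())
for sg in(1,-1):
    y=Rj.apply([0,sg,0]); Rt=Ro.from_matrix(P([np.cross(y,z),y,z]).T)
    rv=(R0.inv()*Rt).as_rotvec(degrees=True); print(sg,rv,np.linalg.norm(rv),Rt.as_matrix().round(3).tolist())
E
```

```text
[ 0.55909831  0.05506503 -0.00212932 -1.49334908] 4.437400418693954
[[-0.7, -1.1], [-0.3, -1.0], [0.2, 0.6], [-0.5, 0.2], [0.0, -0.7], [-0.1, 0.0], [-0.2, -1.2], [-0.3, -0.9], [1.5, 1.0], [-1.3, 2.4], [-0.6, -0.3], [-0.2, 1.9], [-0.1, -0.4], [-1.1, -0.0]]
4 [0.56673289 0.01070673 0.08566156] [0.56756496 0.01058677 0.08187068]
6 [0.48242923 0.13478706 0.12619532] [0.48268528 0.13499255 0.12667068]
grip pt [0.48379646 0.1206736  0.10617368] axis [-0.04441029  0.57227941  0.819     ] R0 [[0.949, 0.316, -0.0], [0.316, -0.949, 0.0], [-0.0, -0.0, -1.0]]
1 [-23.18496828 -29.67538511 -73.47123595] 82.56024314129367 [[-0.063, 0.997, 0.044], [0.816, 0.077, -0.572], [-0.574, -0.0, -0.819]]
-1 [-31.66548593  24.73980655 100.34882127] 108.0955454998444 [[0.063, -0.997, 0.044], [-0.816, -0.077, -0.572], [0.574, 0.0, -0.819]]
```

{"method": "apply_moves", "body": {
  "commands": [
    [0.085, 0.0256, -0.0271, 0, 0, 0, 0],
    [0.085, 0.0256, -0.0271, 0, 0, 0, 0],
    [0.085, 0.0256, -0.0271, 0, 0, 0, 0],
    [0.085, 0.0256, -0.0271, 0, 0, 0, 0],
    [0.085, 0.0256, -0.0271, 0, 0, 0, 0],
    [0.085, 0.0256, -0.0271, 0, 0, 0, 0],
    [0.085, 0.0256, -0.0271, 0, 0, 0, 0],
    [0.085, 0.0256, -0.0271, 0, 0, 0, 0],
    [0.085, 0.0256, -0.0271, 0, 0, 0, 0],
    [0.085, 0.0256, -0.0271, 0, 0, 0, 0]
  ],
  "force": 60
}}

```text
time: 2.2
position: [0.3235, -0.1586, 0.2315]
tool_rot: [0.0, 0.987, 0.16, 0.0]
force: [0.5, -1.8, 0.5]
grip_width: 0.0853
gripper_force: 0.0
```

{"method": "apply_moves", "body": {
  "commands": [
    [0.085, 0.0256, -0.0271, 0, 0, 0, 0],
    [0.085, 0.0256, -0.0271, 0, 0, 0, 0],
    [0.085, 0.0256, -0.0271, 0, 0, 0, 0],
    [0.085, 0.0256, -0.0271, 0, 0, 0, 0],
    [0.085, 0.0256, -0.0271, 0, 0, 0, 0],
    [0.085, 0.0256, -0.0271, 0, 0, 0, 0],
    [0.085, 0.0256, -0.0271, 0, 0, 0, 0],
    [0.085, 0.0256, -0.0271, 0, 0, 0, 0],
    [0.085, 0.0256, -0.0271, 0, 0, 0, 0],
    [0.085, 0.0256, -0.0271, 0, 0, 0, 0]
  ]
}}

```text
time: 3.2
position: [0.4808, 0.1797, 0.2313]
tool_rot: [0.0, 0.987, 0.16, 0.0]
force: [0.7, -0.0, 1.4]
grip_width: 0.0851
gripper_force: 0.0
```

{"method": "apply_moves", "body": {
  "commands": [
    [0.085, 0, 0, 0, -2.32, -2.97, -7.35],
    [0.085, 0, 0, 0, -2.32, -2.97, -7.35],
    [0.085, 0, 0, 0, -2.32, -2.97, -7.35],
    [0.085, 0, 0, 0, -2.32, -2.97, -7.35],
    [0.085, 0, 0, 0, -2.32, -2.97, -7.35],
    [0.085, 0, 0, 0, -2.32, -2.97, -7.35],
    [0.085, 0, 0, 0, -2.32, -2.97, -7.35],
    [0.085, 0, 0, 0, -2.32, -2.97, -7.35],
    [0.085, 0, 0, 0, -2.32, -2.97, -7.35],
    [0.085, 0, 0, 0, -2.32, -2.97, -7.35]
  ]
}}

```text
time: 4.2
position: [0.4805, 0.1782, 0.2312]
tool_rot: [0.222, 0.645, 0.702, -0.205]
force: [-0.8, 0.3, -0.7]
grip_width: 0.0848
gripper_force: 0.0
```

```bash
cat >> h.py <<'E'
p=np.load("jig.npy"); Rj=Ro.from_euler("z",p[3]); ax=Rj.apply([-.5736,0,.8192])
def jw(v): return Rj.apply(P(v)/1e3)+p[:3]
def status():
    from cell import observe
    o=observe(); R=quatR(o["tool_rot"]); print("t",round(o["time"],2),"j",o["joints"].round(2),"pos",o["position"].round(4),"F",o["force"].round(1),"gw",o["grip_width"])
    return o,R
E
python3 - <<'E'
from h import *
o,R=status()
y=Rj.apply([0,1,0]);z=-ax
Rt=Ro.from_matrix(P([np.cross(y,z),y,z]).T)
g=jw([-50,-70,78])+ax*.037
print("rot",(R.inv()*Rt).as_rotvec(degrees=True)); print("to TCP grasp, tool frame mm",R.inv().apply(g-ax*.019-o["position"])*1e3)
E
```

```text
t 4.2 j [ 0.4   0.45  1.43 -0.58  1.5   0.43] pos [0.4805 0.1782 0.2312] F [-0.8  0.3 -0.7] gw 0.08482564049139882
rot [0.08980004 0.17529636 0.33903405]
to TCP grasp, tool frame mm [ 24.9840891   -1.22321848 154.39469684]
```

{"method": "apply_moves", "body": {
  "commands": [
    [0.085, 0.0125, -0.0006, 0, 0, 0, 0.3],
    [0.085, 0.0125, -0.0006, 0.02, 0, 0, 0],
    [0.085, 0, 0, 0.03, 0, 0, 0],
    [0.085, 0, 0, 0.03, 0, 0, 0],
    [0.085, 0, 0, 0.02, 0, 0, 0],
    [0.085, 0, 0, 0, 0, 0, 0]
  ]
}}

```text
time: 4.8
position: [0.4812, 0.1402, 0.133]
tool_rot: [0.22, 0.651, 0.697, -0.205]
force: [0.1, -0.1, 0.4]
grip_width: 0.0851
gripper_force: 0.0
```

```bash
python3 - <<'E'
from h import *
from cell import cams
import cv2
o,R=status()
g=jw([-50,-70,78])+ax*.037
print("to grasp",R.inv().apply(g-ax*.019-o["position"])*1e3)
im=[]
for c,(x,y) in(("side",(180,110)),("top",(140,180))):
    d=cams.read_camera(c); im.append(cv2.resize(d["img"][y:y+130,x:x+130,::-1],(400,400),interpolation=2))
cv2.imwrite("pics/pre.png",np.hstack(im))
E
```

```text
t 4.8 j [ 0.33  0.52  1.59 -0.62  1.27  0.53] pos [0.4812 0.1402 0.133 ] F [ 0.1 -0.1  0.4] gw 0.08511519744391803
to grasp [-0.66999121  1.3574408  52.26398381]
```

View pics/pre.png

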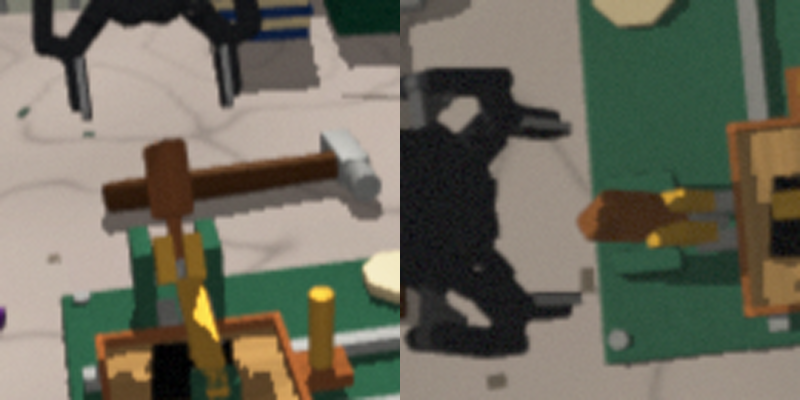

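The peg stands centred between the fingers (side crop 167,180; top crop 620,218), so I advance, close and pull.

{"method": "apply_moves", "body": {
  "commands": [
    [0.085, -0.0007, 0.0014, 0.015, 0, 0, 0],
    [0.085, 0, 0, 0.02, 0, 0, 0],
    [0.085, 0, 0, 0.015, 0, 0, 0],
    [0.01, 0, 0, 0, 0, 0, 0],
    [0.01, 0, 0, 0, 0, 0, 0],
    [0.01, 0, 0, 0, 0, 0, 0],
    [0.01, 0, 0, 0, 0, 0, 0],
    [0.01, 0, 0, 0, 0, 0, 0]
  ],
  "force": 60
}}

```text
time: 5.7
position: [0.4842, 0.1139, 0.0947]
tool_rot: [0.22, 0.65, 0.699, -0.204]
force: [-11.8, 12.8, 5.3]
grip_width: 0.023
gripper_force: 53.5
```

```bash
python3 - <<'E'
from h import *
o,R=status()
g=jw([-50,-70,78])+ax*.037
print("to grasp",R.inv().apply(g-ax*.019-o["position"])*1e3,o["gripper_force"],R.inv().apply(o["force"]),o["torque"])
E
```

```text
t 5.7 j [ 0.28  0.56  1.66 -0.66  1.16  0.55] pos [0.4842 0.1139 0.0947] F [-11.8  12.8   5.3] gw 0.022977337305266268
to grasp [-1.04855068  0.12416361  5.68215267] 53.5389219224453 [  8.12742209 -10.78160153 -12.18141992] [ 1.33905028  1.72556053 -0.56303738]
```

{"method": "apply_moves", "body": {
  "commands": [
    [0.01, 0, 0, 0, 0, 0, 0],
    [0.01, 0, 0, 0, 0, 0, 0]
  ]
}}

```text
time: 5.9
position: [0.4842, 0.1139, 0.0947]
tool_rot: [0.22, 0.649, 0.699, -0.204]
force: [-10.0, 12.8, 5.5]
grip_width: 0.0234
gripper_force: 53.5
```

```bash
python3 - <<'E'
from h import *
from cell import cams
import cv2
o,R=status()
g=jw([-50,-70,78])+ax*.037
print("to grasp",R.inv().apply(g-ax*.019-o["position"])*1e3,o["gripper_force"],R.inv().apply(o["force"]),R.inv().apply(o["torque"]))
im=[]
for c,(x,y) in(("side",(180,110)),("top",(160,190))):
    d=cams.read_camera(c); im.append(cv2.resize(d["img"][y:y+100,x:x+100,::-1],(400,400),interpolation=2))
cv2.imwrite("pics/grip.png",np.hstack(im))
E
```

```text
t 5.9 j [ 0.28  0.56  1.66 -0.66  1.16  0.55] pos [0.4842 0.1139 0.0947] F [-10.   12.8   5.5] gw 0.02337887097835274
to grasp [-1.04597984  0.10869219  5.70515331] 53.458572551608086 [  7.91107911  -9.03761097 -12.25593567] [ 1.62446766  1.44299036 -0.43914642]
```

View pics/grip.png

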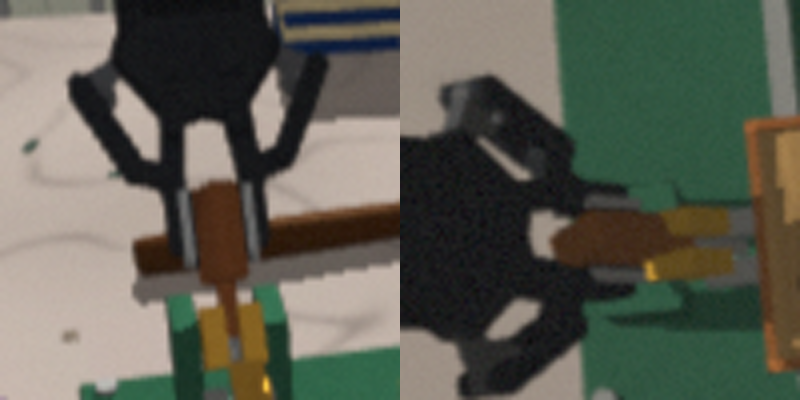

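The fingers hold the handle flats above the mouth (side crop 220,235; top crop 610,237). Pulling now.

{"method": "apply_moves", "body": {
  "commands": [
    [0.01, 0, 0, -0.003, 0, 0, 0],
    [0.01, 0, 0, -0.003, 0, 0, 0],
    [0.01, 0, 0, 0, 0, 0, 0],
    [0.01, 0, 0, -0.003, 0, 0, 0],
    [0.01, 0, 0, -0.003, 0, 0, 0],
    [0.01, 0, 0, -0.003, 0, 0, 0],
    [0.01, 0, 0, -0.003, 0, 0, 0],
    [0.01, 0, 0, -0.003, 0, 0, 0],
    [0.01, 0, 0, -0.003, 0, 0, 0],
    [0.01, 0, 0, 0, 0, 0, 0]
  ],
  "force": 90
}}

```text
time: 7.0
position: [0.4833, 0.1271, 0.1134]
tool_rot: [0.22, 0.65, 0.698, -0.204]
force: [-5.5, 8.1, -18.1]
grip_width: 0.0171
gripper_force: 89.1
```

```bash
python3 - <<'E'
from h import *
from cell import cams
o,R=status()
g=jw([-50,-70,78])+ax*.037
print("to grasp",R.inv().apply(g-ax*.019-o["position"])*1e3,o["gripper_force"],R.inv().apply(o["force"]),R.inv().apply(o["torque"]))
cams.read_camera("side")
print(cams.boxes_of("peg_grip","side"))
E
```

```text
t 7.0 j [ 0.31  0.54  1.63 -0.64  1.21  0.54] pos [0.4833 0.1271 0.1134] F [ -5.5   8.1 -18.1] gw 0.01709702600326121
to grasp [-1.18677841  0.03364095 28.60844348] 89.10822987556458 [17.28157817 -4.88697141  9.97141077] [ 0.81908758  2.68740899 -0.06533246]
[{'extent': [328.3, 282.9, 30.4, 27.3], 'conf': 0.43}]
```

{"method": "apply_moves", "body": {
  "commands": [
    [0.01, 0.001, 0, -0.002, 0, 0, 0],
    [0.01, 0.001, 0, -0.002, 0, 0, 0],
    [0.01, 0.001, 0, -0.001, 0, 0, 0],
    [0.01, 0, 0, 0, 0, 0, 0]
  ]
}}

```text
time: 7.5
position: [0.4832, 0.1299, 0.1166]
tool_rot: [0.221, 0.65, 0.698, -0.206]
force: [-4.5, -7.4, -13.4]
grip_width: 0.0168
gripper_force: 88.9
```

```bash
python3 - <<'E'
from h import *
from cell import cams
import cv2
o,R=status()
g=jw([-50,-70,78])+ax*.037
print("to grasp",R.inv().apply(g-ax*.019-o["position"])*1e3,o["gripper_force"],R.inv().apply(o["force"]),R.inv().apply(o["torque"]))
im=[]
for c,(x,y) in(("side",(180,110)),("top",(160,190))):
    d=cams.read_camera(c); im.append(cv2.resize(d["img"][y:y+100,x:x+100,::-1],(400,400),interpolation=2))
cv2.imwrite("pics/pull.png",np.hstack(im))
E
```

```text
t 7.5 j [ 0.32  0.54  1.62 -0.64  1.23  0.54] pos [0.4832 0.1299 0.1166] F [ -4.5  -7.4 -13.4] gw 0.016763291523514152
to grasp [-1.50370834e+00  2.85026553e-02  3.28963459e+01] 88.90144228935242 [ 1.91620846 -4.96451475 14.99873357] [ 0.88055246  0.2855212  -0.00814081]
```

View pics/pull.png

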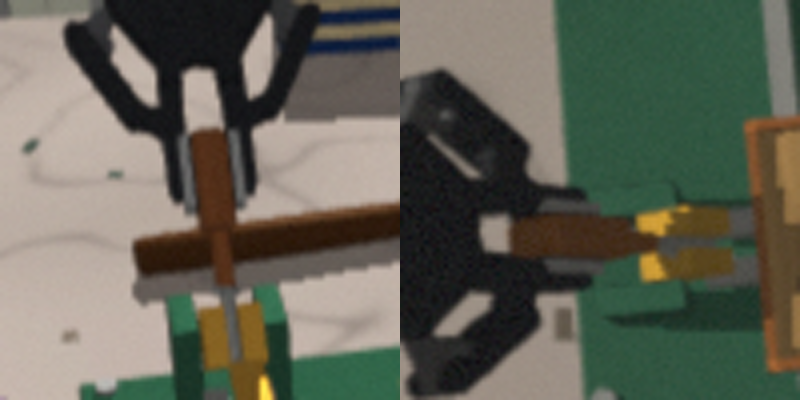

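The handle is fully out: the steel stem shows (side crop 228,310) and the pull force reads 15 N. Turning clockwise.

{"method": "apply_moves", "body": {
  "commands": [
    [0.01, 0, 0, -0.001, 0, 0, 0],
    [0.01, 0, 0, 0, 0, 0, 0],
    [0.01, 0, 0, 0, 0, 0, 7],
    [0.01, 0, 0, 0, 0, 0, 7],
    [0.01, 0, 0, 0, 0, 0, 7],
    [0.01, 0, 0, 0, 0, 0, 7],
    [0.01, 0, 0, 0, 0, 0, 7],
    [0.01, 0, 0, 0, 0, 0, 7],
    [0.01, 0, 0, 0, 0, 0, 7],
    [0.01, 0, 0, 0, 0, 0, 0]
  ]
}}

```text
time: 8.6
position: [0.4855, 0.1311, 0.1166]
tool_rot: [0.287, 0.879, 0.369, -0.093]
force: [12.6, -7.8, -25.0]
grip_width: 0.0173
gripper_force: 227.8
```

```bash
python3 - <<'E'
from h import *
o,R=status()
g=jw([-50,-70,78])+ax*.037
print("to grasp",R.inv().apply(g-ax*.019-o["position"])*1e3,o["gripper_force"],R.inv().apply(o["force"]),R.inv().apply(o["torque"]))
y=Rj.apply([0,1,0]);z=-ax
Rt=Ro.from_matrix(P([np.cross(y,z),y,z]).T)
print("rot",(Rt.inv()*R).as_rotvec(degrees=True))
E
```

```text
t 8.6 j [ 0.32  0.54  1.61 -0.64  1.22  1.39] pos [0.4855 0.1311 0.1166] F [ 12.6  -7.8 -25. ] gw 0.0172852972977377
to grasp [-3.50748157e+00  1.35267843e-02  3.34493803e+01] 227.7981091717811 [13.74410751  2.33191598 25.47618053] [-0.06599343  2.43205697 -4.10578709]
rot [-0.25763957 -0.05905461 49.00951276]
```

```bash
python3 - <<'E'
from h import *
from cell import cams
import cv2
im=[]
for c,(x,y) in(("side",(180,100)),("top",(150,190))):
    d=cams.read_camera(c); im.append(cv2.resize(d["img"][y:y+100,x:x+100,::-1],(400,400),interpolation=2))
cv2.imwrite("pics/turn.png",np.hstack(im))
E
```

```text
(no output)
```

View pics/turn.png

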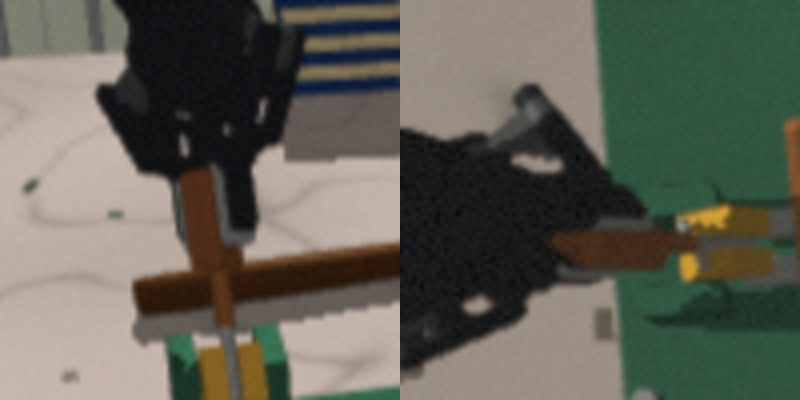

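{"method": "apply_moves", "body": {
  "commands": [
    [0.01, 0.001, 0, 0.0015, 0, 0, 0],
    [0.01, 0.001, 0, 0.0015, 0, 0, 0],
    [0.01, 0, 0, 0, 0, 0, 0]
  ],
  "force": 60
}}

```text
time: 9.0
position: [0.486, 0.1302, 0.1148]
tool_rot: [0.288, 0.878, 0.369, -0.095]
force: [1.9, -5.9, -9.1]
grip_width: 0.017
gripper_force: 227.2
```

```bash
cat > s.py <<'E'
from h import *
o,R=status()
g=jw([-50,-70,78])+ax*.037
print("to grasp",R.inv().apply(g-ax*.019-o["position"])*1e3,o["gripper_force"],R.inv().apply(o["force"]),R.inv().apply(o["torque"]))
y=Rj.apply([0,1,0]);z=-ax
Rt=Ro.from_matrix(P([np.cross(y,z),y,z]).T)
print("rot",(Rt.inv()*R).as_rotvec(degrees=True))
E
python3 s.py
```

```text
t 9.0 j [ 0.32  0.55  1.61 -0.64  1.22  1.39] pos [0.486  0.1302 0.1148] F [ 1.9 -5.9 -9.1] gw 0.0169586885962726
to grasp [-3.88184633 -0.03474237 31.40360074] 227.1589248719465 [ 1.32280169  0.67683178 10.94110336] [ 0.23364056  0.1753689  -4.10149436]
rot [-0.1766441  -0.26767854 48.83783287]
```

The torque is consistent with the handle having sat ~11° round at grasp (23 mm opening then, 17 mm once free), so it is now at its end stop. I lower it to the rim, ease off and let go.

{"method": "apply_moves", "body": {
  "commands": [
    [0.01, 0, 0, 0.0025, 0, 0, 0],
    [0.01, 0, 0, 0.0025, 0, 0, -1],
    [0.01, 0, 0, 0, 0, 0, 0],
    [0.085, 0, 0, 0, 0, 0, 0],
    [0.085, 0, 0, 0, 0, 0, 0],
    [0.085, 0, 0, 0, 0, 0, 0],
    [0.085, 0, 0, 0, 0, 0, 0],
    [0.085, 0, 0, 0, 0, 0, 0]
  ]
}}

```text
time: 9.8
position: [0.4862, 0.1282, 0.1104]
tool_rot: [0.285, 0.877, 0.373, -0.096]
force: [-1.0, 0.6, -0.1]
grip_width: 0.0851
gripper_force: 0.0
```

```bash
python3 s.py
```

```text
t 9.8 j [ 0.31  0.55  1.62 -0.64  1.21  1.38] pos [0.4862 0.1282 0.1104] F [-1.   0.6 -0.1] gw 0.08507379499966128
to grasp [-4.630043    0.69774331 26.70604916] 0.0 [-0.27615084 -1.05939295 -0.34036146] [ 0.17950242  0.2352633  -0.01319184]
rot [-4.63206998e-02 -2.54769066e-02  4.83457699e+01]
```

{"method": "apply_moves", "body": {
  "commands": [
    [0.085, 0, 0, -0.02, 0, 0, 0],
    [0.085, 0, 0, -0.03, 0, 0, 0],
    [0.085, 0, 0, -0.03, 0, 0, 0],
    [0.085, 0, 0, -0.03, 0, 0, 0],
    [0.085, 0, 0, -0.02, 0, 0, 0],
    [0.085, 0, 0, 0, 0, 0, 0]
  ]
}}

```text
time: 10.4
position: [0.4808, 0.204, 0.2184]
tool_rot: [0.285, 0.877, 0.374, -0.094]
force: [0.7, -0.8, -1.3]
grip_width: 0.085
gripper_force: 0.0
```

```bash
python3 - <<'E'
from h import *
from cell import cams
import cv2
o,R=status()
im=[]
for c,(x,y) in(("side",(180,110)),("top",(150,190))):
    d=cams.read_camera(c); im.append(cv2.resize(d["img"][y:y+100,x:x+100,::-1],(400,400),interpolation=2))
cv2.imwrite("pics/rel.png",np.hstack(im))
# post grasp: tool down, y along jig x (approach from above), TCP = post point (z70) +19 lower -> 51
t=jw([45,5,56]); z=P([0,0,-1.])
print("target",t)
for th in range(-90,181,45):
    y=Rj.apply([np.cos(np.radians(th)),np.sin(np.radians(th)),0]);Rt=Ro.from_matrix(P([np.cross(y,z),y,z]).T)
    rv=(R.inv()*Rt).as_rotvec(degrees=True); print(th,rv.round(2),np.linalg.norm(rv).round(1))
    
print("shift in present tool frame to 0.25 above",R.inv().apply(P([t[0],t[1],.25])-o["position"]))
E
```

```text
t 10.4 j [ 0.44  0.49  1.4  -0.57  1.51  1.32] pos [0.4808 0.204  0.2184] F [ 0.7 -0.8 -1.3] gw 0.08495675105783891
target [0.56756496 0.01058677 0.05387068]
-90 [ 39.78 -18.19 126.74] 134.1
-45 [38.41 -1.39 83.79] 92.2
0 [33.48 12.47 40.39] 53.9
45 [25.61 23.81 -3.18] 35.1
90 [ 14.97  32.73 -46.74] 59.0
135 [  1.42  39.   -90.09] 98.2
180 [ -15.63   41.99 -132.95] 140.3
shift in present tool frame to 0.25 above [-0.06746903  0.18299159  0.08877705]
```

View pics/rel.png

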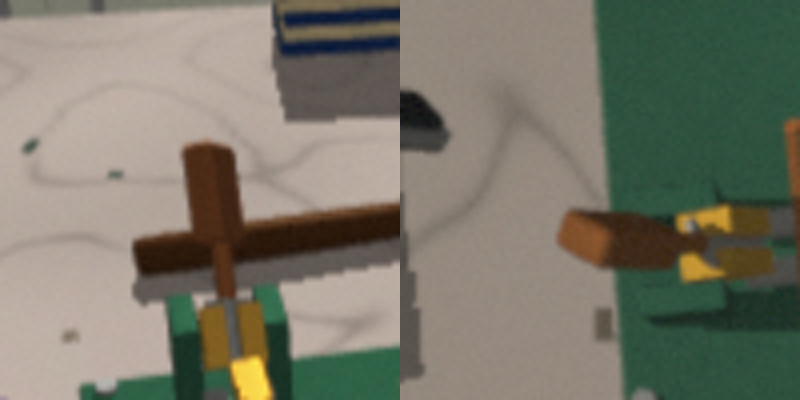

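The peg stays out and turned by itself (side crop 213,190; steel showing at 232,325). Now to the post.

{"method": "apply_moves", "body": {
  "commands": [
    [0.085, -0.0112, 0.0305, 0.0148, 0, 0, 0],
    [0.085, -0.0112, 0.0305, 0.0148, 0, 0, 0],
    [0.085, -0.0112, 0.0305, 0.0148, 0, 0, 0],
    [0.085, -0.0112, 0.0305, 0.0148, 0, 0, 0],
    [0.085, -0.0112, 0.0305, 0.0148, 0, 0, 0],
    [0.085, -0.0112, 0.0305, 0.0148, 0, 0, 0],
    [0.085, 0, 0, 0, 0, 0, 0]
  ]
}}

```text
time: 11.2
position: [0.5675, 0.0052, 0.2471]
tool_rot: [0.285, 0.878, 0.372, -0.098]
force: [0.2, 1.3, -0.4]
grip_width: 0.0849
gripper_force: 0.0
```

{"method": "apply_moves", "body": {
  "commands": [
    [0.085, 0, 0, 0, 4.78, 1.78, 5.77],
    [0.085, 0, 0, 0, 4.78, 1.78, 5.77],
    [0.085, 0, 0, 0, 4.78, 1.78, 5.77],
    [0.085, 0, 0, 0, 4.78, 1.78, 5.77],
    [0.085, 0, 0, 0, 4.78, 1.78, 5.77],
    [0.085, 0, 0, 0, 4.78, 1.78, 5.77],
    [0.085, 0, 0, 0, 4.78, 1.78, 5.77],
    [0.085, 0, 0, 0, 0, 0, 0]
  ]
}}

```text
time: 12.0
position: [0.5663, 0.0081, 0.2469]
tool_rot: [0.0, 0.999, 0.036, -0.003]
force: [0.4, -0.4, -1.1]
grip_width: 0.085
gripper_force: 0.0
```

```bash
cat > q.py <<'E'
from h import *
o,R=status(); t=jw([45,5,0]); t[2]=.052; z=P([0,0,-1.]); y=Rj.apply([1,0,0])
Rt=Ro.from_matrix(P([np.cross(y,z),y,z]).T)
print("rot",(R.inv()*Rt).as_rotvec(degrees=True).round(2),"shift mm",(R.inv().apply(t-o["position"])*1e3).round(1),"F",R.inv().apply(o["force"]).round(1),o["gripper_force"])
print("jig coords of TCP",(Rj.inv().apply(o["position"]-p[:3])*1e3).round(1))
E
python3 q.py
```

```text
t 12.0 j [-0.19  0.4   1.34 -0.    1.41  1.31] pos [0.5663 0.0081 0.2469] F [ 0.4 -0.4 -1.1] gw 0.0850254994850236
rot [ 0.04  0.36 -0.3 ] shift mm [  2.6  -2.5 194.9] F [0.4 0.4 1.1] 0.0
jig coords of TCP [ 47.4   3.6 249. ]
```

{"method": "apply_moves", "body": {
  "commands": [
    [0.085, 0.0013, -0.0012, 0.03, 0, 0, 0],
    [0.085, 0.0013, -0.0013, 0.04, 0, 0.3, -0.3],
    [0.085, 0, 0, 0.04, 0, 0, 0],
    [0.085, 0, 0, 0.035, 0, 0, 0],
    [0.085, 0, 0, 0.03, 0, 0, 0],
    [0.085, 0, 0, 0.02, 0, 0, 0],
    [0.085, 0, 0, 0, 0, 0, 0]
  ]
}}

```text
time: 12.7
position: [0.5671, 0.0126, 0.0496]
tool_rot: [0.001, 0.999, 0.043, -0.003]
force: [0.3, 1.1, -0.0]
grip_width: 0.0849
gripper_force: 0.0
```

{"method": "apply_moves", "body": {
  "commands": [
    [0.01, 0, 0, 0, 0, 0, 0],
    [0.01, 0, 0, 0, 0, 0, 0],
    [0.01, 0, 0, 0, 0, 0, 0],
    [0.01, 0, 0, 0, 0, 0, 0],
    [0.01, 0, 0, 0, 0, 0, 0],
    [0.01, 0, 0, 0, 0, 0, 0],
    [0.01, 0, 0, 0, 0, 0, 0]
  ],
  "force": 50
}}

```text
time: 13.4
position: [0.5697, 0.011, 0.0536]
tool_rot: [0.002, 0.999, 0.041, 0.001]
force: [-1.3, -5.2, 5.7]
grip_width: 0.0144
gripper_force: 48.8
```

```bash
python3 q.py
```

```text
t 13.4 j [-0.19  0.6   1.56 -0.    0.98  1.31] pos [0.5697 0.011  0.0536] F [-1.3 -5.2  5.7] gw 0.014408603162226691
rot [ 0.18 -0.11  0.23] shift mm [-2.2  0.3  1.6] F [-1.7  5.  -5.7] 48.81527066230774
jig coords of TCP [44.7  7.2 55.7]
```

{"method": "apply_moves", "body": {
  "commands": [
    [0.01, 0.003, 0, 0, 0, 0, 0],
    [0.01, 0.006, 0, 0, 0, 0, 0],
    [0.01, 0.008, 0, 0, 0, 0, 0],
    [0.01, 0.008, 0, 0, 0, 0, 0],
    [0.01, 0.008, 0, 0, 0, 0, 0],
    [0.01, 0.008, 0, 0, 0, 0, 0],
    [0.01, 0.008, 0, 0, 0, 0, 0],
    [0.01, 0.006, 0, 0, 0, 0, 0],
    [0.01, 0.003, 0, 0, 0, 0, 0],
    [0.01, 0, 0, 0, 0, 0, 0]
  ]
}}

```text
time: 14.4
position: [0.628, 0.0157, 0.0537]
tool_rot: [0.002, 0.999, 0.041, 0.001]
force: [0.7, -4.0, 3.2]
grip_width: 0.0146
gripper_force: 48.9
```

```bash
python3 q.py
```

```text
t 14.4 j [-0.16  0.71  1.36 -0.    1.07  1.33] pos [0.628  0.0157 0.0537] F [ 0.7 -4.   3.2] gw 0.014601578182270175
rot [ 0.18 -0.15  0.23] shift mm [-60.6   0.2   1.5] F [ 0.4  4.1 -3.2] 48.86143505573273
jig coords of TCP [44.6 65.6 55.8]
```

Sliding smoothly: 58 mm out with low force. On to the stop.

{"method": "apply_moves", "body": {
  "commands": [
    [0.01, 0.004, 0, 0, 0, 0, 0],
    [0.01, 0.008, 0, 0, 0, 0, 0],
    [0.01, 0.01, 0, 0, 0, 0, 0],
    [0.01, 0.01, 0, 0, 0, 0, 0],
    [0.01, 0.01, 0, 0, 0, 0, 0],
    [0.01, 0.008, 0, 0, 0, 0, 0],
    [0.01, 0.006, 0, 0, 0, 0, 0],
    [0.01, 0.004, 0, 0, 0, 0, 0],
    [0.01, 0.003, 0, 0, 0, 0, 0],
    [0.01, 0, 0, 0, 0, 0, 0]
  ]
}}

```text
time: 15.4
position: [0.6893, 0.0206, 0.0536]
tool_rot: [0.002, 0.999, 0.041, -0.001]
force: [-8.1, -6.0, 8.4]
grip_width: 0.0145
gripper_force: 49.4
```

```bash
python3 q.py
```

```text
t 15.4 j [-0.14  0.84  1.12 -0.    1.19  1.35] pos [0.6893 0.0206 0.0536] F [-8.1 -6.   8.4] gw 0.014502866484512792
rot [0.18 0.1  0.23] shift mm [-1.221e+02  1.000e-01  1.800e+00] F [-8.5  5.3 -8.4] 49.42108690738678
jig coords of TCP [ 44.4 127.1  55.7]
```

{"method": "apply_moves", "body": {
  "commands": [
    [0.01, -0.001, 0, 0, 0, 0, 0],
    [0.085, 0, 0, 0, 0, 0, 0],
    [0.085, 0, 0, 0, 0, 0, 0],
    [0.085, 0, 0, 0, 0, 0, 0],
    [0.085, 0, 0, 0, 0, 0, 0],
    [0.085, 0, 0, -0.02, 0, 0, 0],
    [0.085, 0, 0, -0.03, 0, 0, 0],
    [0.085, 0, 0, -0.03, 0, 0, 0],
    [0.085, 0, 0, -0.03, 0, 0, 0],
    [0.085, 0, 0, 0, 0, 0, 0]
  ]
}}

```text
time: 16.4
position: [0.6904, 0.0217, 0.168]
tool_rot: [0.002, 0.999, 0.041, 0.004]
force: [0.6, 0.1, 0.3]
grip_width: 0.0852
gripper_force: 0.0
```

```bash
python3 - <<'E'
from h import *
from cell import cams
import cv2
status()
im=[]
for c,(x,y) in(("side",(180,130)),("top",(150,100))):
    d=cams.read_camera(c); im.append(cv2.resize(d["img"][y:y+200,x:x+200,::-1],(400,400),interpolation=2))
cv2.imwrite("pics/end.png",np.hstack(im))
E
```

```text
t 16.4 j [-0.14  0.73  1.01 -0.    1.39  1.35] pos [0.6904 0.0217 0.168 ] F [0.6 0.1 0.3] gw 0.0851503860947616
```

View pics/end.png

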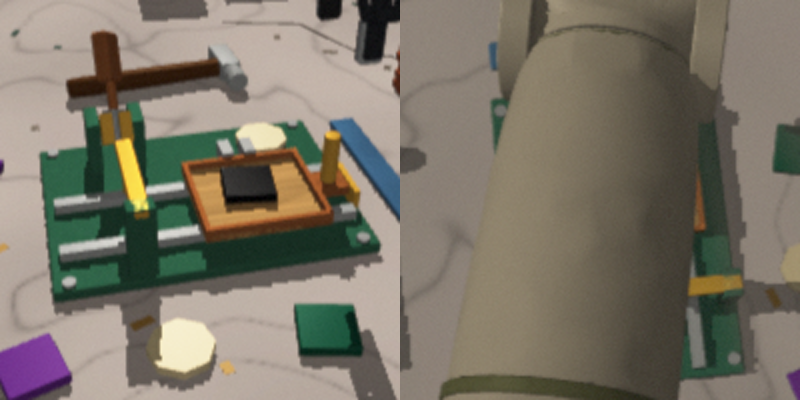

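The side view shows the tray at the far bar (post at 332,158), the black square flat inside it (248,183), the peg still parked (107,60) and the gripper clear. The other tiles and tools look unmoved. Handing in.

```bash
python3 -c "
from cell import r
print(r.finish_job())"
```

```text
the job is handed in; nothing more can be done
None
```

I handed the job in at about 16 s of the 48 s allowed; no verdict came back. The peg is parked out and turned, the tray is at its far stop (about 120 mm by the arm's reading) with the black square flat in it, and the gripper is clear. I had no direct reading of the peg's turn: I put it at about 60° because the torque built up as at an end stop.

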